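# Hook the tube basket onto the sprung lifter and raise it out of the bath

## Robot

A 7-joint arm with a two-finger parallel gripper is mounted at the origin on the work surface. World frame = base frame: x ahead of the robot, y to its left, z up, the work surface at z = 0. Lengths are in m, angles in rad, forces in N, time in s.
With the tool pointing down it reaches from about 0.35 to 0.9 m from the base axis. Payload 8.1 kg.
Tool frame: the origin (TCP) lies at the very end of the fingers, on their centre line; the grasp point (between the pads) lies 19 mm behind it; z points along the fingers, x is the direction in which the jaws open and shut, and the axes are right-handed (so a half turn about z gives the same grasp; the last joint's range is limited). The gripper opens to 92 mm and grips with 3 to 60 N. Pads are 19 mm wide; open, the fingers measure 130 mm over their backs; the gripper's body (75 mm by 190 mm) begins 47 mm behind the grasp point.
Start: joints at [-1.305, 0.434, 0.025, 1.573, -0.012, 1.134, -0.075], TCP at [0.225, 0.583, 0.227] pointing down, gripper open.
Joint ranges: [-2.62, 2.62], [-0.44, 2.09], [-1.27, 1.32], [0.08, 2.57], [-1.32, 4.46], [0.12, 2], [-2.74, 2.74]. Speed limits (rad/s): [2.22, 2.22, 3.01, 3.01, 3.14, 3.14, 3.14].

## Interface

Orientations are given as a rotation vector (axis times angle).
In Python, from cell import status, viewer, arm gives the robot as it stands.
- The arm moves only by the tool jog_arm, never from a script. Its argument "commands" is text: rows parted by semicolons, each of 7 numbers parted by spaces: the closure, from -1 (fully open) to 1 (shut), then the shift along the world's x, y, z normalised to -1 to 1, where 1 is 0.3 m, then the turn, a rotation vector about the world's x, y, z normalised to -1 to 1, where 1 is 2 pi rad. In form: jaw dx dy dz wx wy wz; .... A call has exactly 5 rows; each row shifts and turns the commanded pose from where the row before left it; what a row does not reach is not made up. A row lasts 1/10 s, in which the tool goes at most 50 mm and 8.59 degrees, less where a joint would pass 70% of its speed; a pose out of reach is approached as far as the arm can. A call with a number of a shift or a turn outside -1 to 1 is refused whole. A call with a gripper value outside its range is refused whole. The fingers move at their own pace and stop on an object; "force" is the grip in N (left out, the last holds). Time passes only in rows, so rows that do not move let the fingers close, or fill a call up. It gives the time, the measured TCP pose, the force and the opening at its end, in the units of the state.
- status.observe(): the state, without advancing time (a new reading comes with each control period).
- viewer.get_image(name): name is "side" or "top"; returns a dict with "pixels" (400x640x3 uint8, red, green, blue), "z_map" (400x640 float32, m along the optical axis (not along the pixel's ray), 0 where there is no reading), "camera_matrix" (3x3 intrinsics, pixels), "R" (3x3) and "t" (3): a world point X has camera coordinates R X + t. Camera axes: x right, y down, z forward; pixel columns grow to the right and rows downward; lengths in m; the calibration is good to about 2 mm. A picture is of the moment at which its call begins.
- arm.sign_off(): hands the job in, once; it reports no verdict.
The state is a dict: "clock": time; "joints": joint angles; "dq": joint speeds; "joint_efforts": joint torques, N m; "position": TCP position; "ee_rot": TCP orientation; "force": force on the tool from outside, world axes, zero at the start; "ft_torque": the same for the moment, N m; "width": opening from 0.0 (shut) to 1.0 (fully open).
Only numpy, scipy, OpenCV 4.12 (cv2) and the standard library are available. Lean on these libraries where they do the work, as an engineer would, in place of code of your own. Each camera call takes 0.05 s, during which the arm holds its last target. There are 200 camera calls.

## Task

Take the sprung lifter by its grey grip post, draw it down against its spring and bring its hook in under the handle bar of the tube basket standing in the bath, feeling gently for the bar because the hook is not clamped exactly under the grip. Then ease the lifter all the way up so that the hook carries the basket out of the bath, and let go, leaving it hanging still above the bath with the lifter fully up. Do not ram or wrench the basket (keep the hook's push on it under 15 N), never let the lifter fly up on its own, keep fingers off the basket and leave the other things on the bench alone.

Things in the scene. Friction and masses are not known exactly. Their poses are not given: they have to be found in the camera images.
- rail: Fixed aluminium rail, 55 mm wide and 30 mm high, lying on the far side of the bench along its own y axis, which is the direction in which the lifter's trolley travels. Origin on the bench under the trolley's path at trolley value 0. The jib's grip is always 180 mm from it in its -x direction.
- trolley (a joint): Travel of the trolley with its mast along the rail, m, -0.22 to 0.22, growing towards the rail's +y. It rolls freely apart from about 0.5 N of friction.
- lift (a joint): How far the lifter's carriage and jib are drawn down, m: 0 fully up, 0.12 at the bottom stop. A spring draws it up: holding it down takes about 8 N at the top and 11 N at the bottom (no basket on it). That is more than the basket's weight, so let go while low it flies up, with or without basket.
- jib: The lifter's arm of aluminium bar with an upright grey grip post, 28 x 28 mm, 50 mm tall. Origin on the post's axis, 23 mm below its top; 0.322 m over the bench when fully up. Axes parallel to the rail's. The post stands on a cross bar along y (from 111 mm on its -y side to 54 mm on its +y side); from the -y end an arm runs to the mast, 180 mm off in +x.
- crossbar (a point): Point of the jib in its cross bar, 37 mm straight below the jib's origin; the bar is 20 mm high, 22 mm wide. A steel hook head (block 34 x 26 x 28 mm) is clamped fast on it, anywhere up to 30 mm to either y side of this point: where is not measured. From the head a J hook of 8 mm round bar hangs: an upright shank straight down, then a tongue towards +y with an upturned tip.
- hookline (a point): Point of the jib 97 mm straight below its origin, at the height of the tongue's centre line (the hook itself is up to 30 mm to either y side). From here the hook's lowest point is 4 mm down, the tongue's upper side 4 mm up, the tip's top 13 mm up. In y the hook reaches from 4 mm behind to 26 mm ahead (+y) of the shank's axis; between shank and tip is room for about 12 mm.
- basket: Loose steel sheet basket with tubes in it, 110 mm (its x) by 150 mm (its y) by 70 mm high, about 0.55 kg; origin at the centre of its underside. It stands in the bath's tank with 2 mm play all round, its rim level with the bath's; nothing in it stands above its rim. A handle of 8 mm round bar rises over its middle: a leg at each x end and between them a bar along x, 100 mm long, a little higher in the middle.
- bar (a point): Middle of the basket's handle bar, on the bar's axis, 108 mm above the basket's underside; the bar's underside is 34 mm above the basket's rim. The hook goes in under it from the -y side, moving towards +y.
- bath: Fixed white bath, 150 (x) by 210 (y) by 100 mm high, straight under the hook's line of travel, axes parallel to the rail's; origin at the centre of its underside. Its tank, 114 x 154 mm, is 70 mm deep (floor 30 mm above the bench).
- beaker: Bystander: empty glass beaker, 70 mm wide, 90 mm tall, origin under its centre.
- jar: Bystander: closed amber jar, 60 mm wide, 85 mm tall, origin under its centre.
- tray: Bystander: open white tray 100 x 160 x 30 mm, origin under its centre.

How it is judged:
By the outcome, as a careful person would: the job done as asked, in the order asked, and still so for the second after the job is handed in, with the robot touching nothing.
It also fails if it takes over 54 s, if anything falls off the work surface, if the arm or the gripper's body presses on something with over 40 N, if the wrist force passes 120 N, or if a joint passes its speed limit or range.

## Working session

There is one attempt and no reset: what is moved stays moved. The work goes in short steps, Python scripts to look and compute and a tool call to move; the robot and the scene stay as the last step left them, time stands still between calls to the robot, and variables do not carry over. Pictures are saved under pics/ and viewed, about 8 in all and at most 12, crops included, and the job is handed in when it is done.

Besides the shell and the picture viewer there is one more tool, called after "Request:" as name(argument=value, ...) on one line, values as JSON. jog_arm: Moves the arm, as the interface text tells. Scaled input: -1 to 1 covers 0.3 m each way for a shift and 2 pi rad each way for a turn. Its arguments: {"type":"object","properties":{"commands":{"type":"string"},"force":{"type":"number"}},"required":["commands"]}

```bash
mkdir -p pics; cat > h.py <<'E'
import numpy as np, cv2
from cell import status, viewer, arm
def grab(n):
    d=viewer.get_image(n); K=np.array(d["camera_matrix"]);R=np.array(d["R"]);t=np.array(d["t"]).ravel()
    z=d["z_map"]; v,u=np.mgrid[:400,:640]
    c=np.stack([(u-K[0,2])/K[0,0]*z,(v-K[1,2])/K[1,1]*z,z],-1)
    P=(c-t)@R; P[z==0]=np.nan
    return d["pixels"],P,(K,R,t)
def save(n,img): cv2.imwrite("pics/"+n,cv2.cvtColor(img,cv2.COLOR_RGB2BGR))
E
python3 - <<'E'
from h import *
for n in("side","top"):
    p,P,(K,R,t)=grab(n); save(n+"0.png",p); np.save(n+"P.npy",P); print(n,-R.T@t,R[2],K[0,0])
print(status.observe())
E
```

```text
side [0.52599996 0.95346352 0.74429677] [ 0.07312147 -0.86638147 -0.4940004 ] 376.9915579324613
top [0.50157073 0.0328916  1.85406813] [ 0.06967662 -0.01786217 -0.9974097 ] 507.03091713801166
{'clock': 0.1, 'joints': array([-1.30460095,  0.43512665,  0.02497728,  1.57399929, -0.01158373,
        1.13398162, -0.07509974]), 'dq': array([-2.70350251e-04, -2.20897177e-03,  5.70358725e-04, -7.33701182e-05,
        1.50636955e-03,  1.06945099e-04, -2.09121989e-04]), 'joint_efforts': array([ 3.15126905e-03, -6.69123816e+01,  9.88120884e-01, -3.15144968e+01,
       -6.04181550e-02,  3.74199625e-02,  6.09406993e-05]), 'position': array([0.22520185, 0.58253693, 0.22604268]), 'ee_rot': array([ 2.59041855e+00,  1.77588318e+00, -1.64011383e-03]), 'force': array([-0.22881328, -0.520723  , -0.78304549]), 'ft_torque': array([-0.0110559 , -0.01040308, -0.00895808]), 'width': 0.9996026121834134}
```

View pics/side0.png

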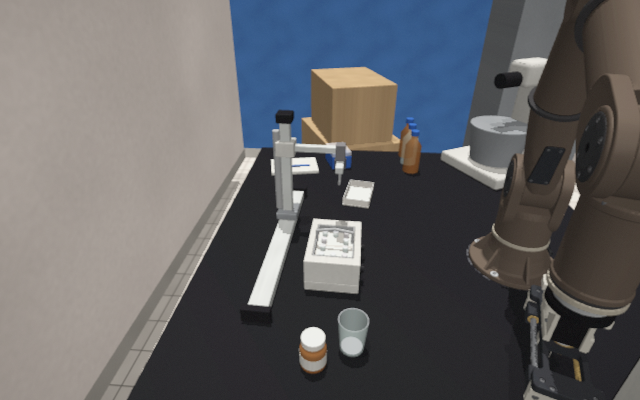

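View pics/top0.png

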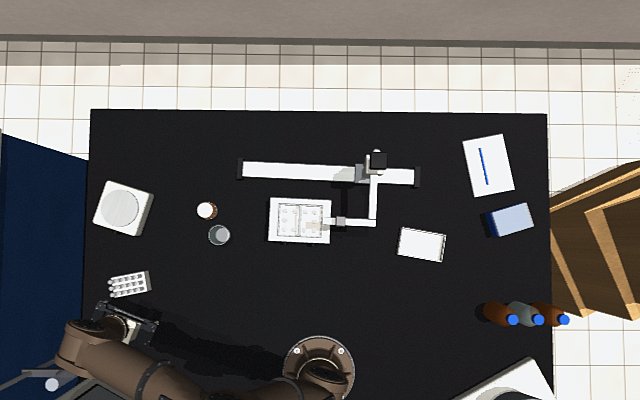

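The side view shows the mast at (285,170), grip post near (340,155), the tray at (358,193), the bath at (335,255), and the jar and beaker near the bottom. In the top view the bath is at (300,220), the post at about (341,222), the rail runs along y at row 172, and the jib runs (375,180)→(372,222)→(310,224).

```bash
python3 - <<'E'
from h import *
T=np.load("topP.npy");S=np.load("sideP.npy")
def show(P,m,l):
    q=P[m]; print(l,len(q),"min",q.min(0).round(3),"max",q.max(0).round(3),"med",np.median(q,0).round(3))
z=T[...,2];v,u=np.mgrid[:400,:640]
box=lambda a,b,c,d:(u>=a)&(u<=b)&(v>=c)&(v<=d)
show(T,box(325,360,205,240)&(z>.3)&(z<.36),"post top")
show(T,box(300,385,180,240)&(z>.24)&(z<.3),"jibbar")
m=box(262,335,190,250)&(z>.08)&(z<.11);show(T,m,"bath rim")
r=cv2.minAreaRect(T[m][:,:2].astype(np.float32));print(r)
m=box(262,335,190,250)&(z>.115)&(z<.16);show(T,m,"bar")
m=box(235,425,150,190)&(z>.02)&(z<.045);r=cv2.minAreaRect(T[m][:,:2].astype(np.float32));print("rail",r)
for n,b in(("tray",(395,450,222,266)),("beaker",(205,232,222,248)),("jar",(195,220,200,221))):
    m=box(*b)&(z>.012)&(z<.12);show(T,m,n)
vs,us=v,u
mm=(us>320)&(us<360)&(vs>135)&(vs<190)&(S[...,2]>.1)&(S[...,0]>.3)
show(S,mm,"sidejib")
a=cv2.cvtColor(cv2.imread("pics/side0.png"),cv2.COLOR_BGR2RGB)[125:300,260:400]
b=cv2.cvtColor(cv2.imread("pics/top0.png"),cv2.COLOR_BGR2RGB)[160:260,250:400]
f=lambda i,h:cv2.resize(i,(int(i.shape[1]*h/i.shape[0]),h),interpolation=cv2.INTER_CUBIC)
a=f(a,450);b=f(b,300);o=np.zeros((450,800,3),np.uint8);o[:450,:a.shape[1]]=a;w=800-a.shape[1];o[:300,a.shape[1]:]=b[:,:w];save("crop.png",o)
# post pts
m=box(325,360,205,240)&(z>.25)
for row in range(212,234,2): print(row,[ "%.3f"%x if x==x else '-' for x in z[row,322:362:2]])
E
```

```text
post top 96 min [ 0.522 -0.105  0.3  ] max [ 0.546 -0.029  0.355] med [ 0.534 -0.059  0.344]
jibbar 595 min [ 0.52  -0.174  0.271] max [ 0.663 -0.004  0.3  ] med [ 0.544 -0.15   0.294]
bath rim 1628 min [ 0.463 -0.04   0.08 ] max [0.618 0.174 0.11 ] med [0.545 0.077 0.098]
((0.5414976477622986, 0.06776820868253708), (0.20918400585651398, 0.14924676716327667), 87.61576080322266)
bar 79 min [0.49  0.063 0.119] max [0.596 0.073 0.147] med [0.541 0.067 0.136]
rail ((0.7144835591316223, -0.033471912145614624), (0.6609238982200623, 0.07477138191461563), 87.54193878173828)
tray 216 min [ 0.384 -0.456  0.012] max [ 0.539 -0.284  0.046] med [ 0.458 -0.376  0.026]
beaker 202 min [0.445 0.315 0.012] max [0.523 0.382 0.1  ] med [0.488 0.365 0.065]
jar 268 min [0.548 0.368 0.013] max [0.605 0.423 0.093] med [0.575 0.391 0.081]
sidejib 477 min [ 0.517 -0.167  0.224] max [0.598 0.002 0.347] med [ 0.538 -0.044  0.295]
212 ['0.028', '0.100', '0.098', '0.099', '0.103', '-0.003', '-0.004', '0.004', '-0.000', '-0.005', '-0.003', '-0.007', '0.002', '0.006', '0.004', '0.002', '-0.001', '0.001', '-0.003', 
[... 1203 characters left out ...]
 '0.294', '0.297', '0.297', '0.292', '0.298', '-0.001', '0.000', '0.002', '-0.005', '0.002', '0.007', '-0.005', '0.006']
228 ['-', '0.109', '0.107', '0.098', '-0.002', '-0.002', '-0.011', '0.002', '0.003', '0.000', '0.003', '-0.003', '-0.001', '0.000', '0.006', '0.004', '-0.003', '-0.004', '0.005', '-0.002']
230 ['0.100', '0.100', '0.100', '0.101', '-0.000', '0.000', '-0.007', '-0.005', '-0.008', '-0.003', '0.001', '-0.002', '-0.005', '-0.003', '-0.006', '0.003', '0.004', '-0.004', '-0.005', '0.010']
232 ['0.098', '0.096', '0.103', '0.097', '-0.004', '-0.000', '-0.005', '0.004', '-0.004', '0.008', '-0.001', '0.000', '0.000', '-0.008', '-0.007', '-0.007', '-0.007', '0.002', '0.000', '-0.003']
```

View pics/crop.png

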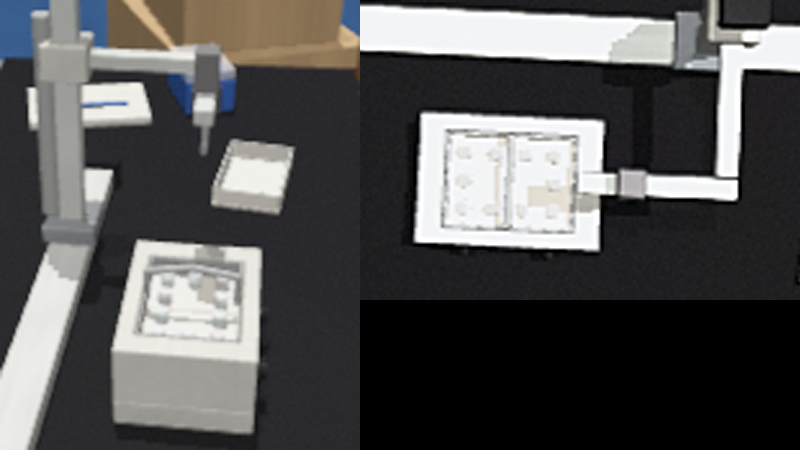

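The crops show the hook head under the cross bar at about the post's column. In the top crop the handle bar is at about (508,180) and the post at (632,184). The rail's +y axis is about 87.6° from world x.

I'll raise the tool and turn it so the jaws line up with the rail's y, and refine the post and hook positions from the depth data at the same time.

Request:
jog_arm(commands="-1 0 0 0.12 0 0 0.0103; -1 0.05 -0.05 0.12 0 0 0.0103; -1 0.06 -0.1 0.12 0 0 0.0103; -1 0.06 -0.12 0.12 0 0 0.0103; -1 0.06 -0.12 0.12 0 0 0.0103", force=50)

```text
clock: 0.6
position: [0.292, 0.47, 0.4022]
ee_rot: [2.268, 2.174, -0.001]
force: [1.0, -0.8, -0.2]
width: 1.003
```

```bash
python3 - <<'E'
from h import *
T=np.load("topP.npy");S=np.load("sideP.npy")
v,u=np.mgrid[:400,:640]
m=(u>325)&(u<360)&(v>205)&(v<240)&(T[...,2]>.33)
q=T[m];print("post",((q.min(0)+q.max(0))/2).round(4),q.mean(0).round(4),np.ptp(q,axis=0))
i=cv2.cvtColor(cv2.imread("pics/side0.png"),cv2.COLOR_BGR2RGB)
for r in range(140,188,2):
    g=(u==u)&(v==r)&(u>325)&(u<352)&(abs(S[...,0]-.535)<.03)&(S[...,1]<.1)&(S[...,2]>.15)
    if g.any(): print(r,g.sum(),S[g].mean(0).round(3),u[g].min(),u[g].max())
E
```

```text
post [ 0.5341 -0.0583  0.3434] [ 0.534  -0.0582  0.3444] [0.02412928 0.02757984 0.02285997]
142 9 [ 0.534 -0.063  0.345] 337 345
144 11 [ 0.534 -0.05   0.344] 336 346
146 14 [ 0.542 -0.075  0.328] 332 345
148 14 [ 0.541 -0.071  0.323] 332 345
150 14 [ 0.541 -0.071  0.317] 332 345
152 14 [ 0.541 -0.071  0.311] 332 345
154 10 [ 0.534 -0.042  0.317] 336 345
156 10 [ 0.534 -0.042  0.311] 336 345
158 12 [ 0.534 -0.045  0.304] 335 346
160 12 [ 0.534 -0.043  0.298] 335 346
162 11 [ 0.533 -0.04   0.293] 335 346
164 12 [ 0.533 -0.03   0.291] 335 346
166 11 [ 0.534 -0.018  0.291] 335 345
168 11 [ 0.534 -0.014  0.287] 335 345
170 8 [ 0.535 -0.001  0.286] 336 343
172 8 [ 0.535 -0.002  0.28 ] 336 343
174 3 [ 0.534 -0.055  0.248] 339 341
176 3 [ 0.533 -0.055  0.241] 339 341
178 3 [ 0.533 -0.056  0.234] 339 341
180 2 [ 0.534 -0.033  0.239] 339 340
182 3 [ 0.536 -0.034  0.232] 338 340
184 2 [ 0.534 -0.036  0.224] 339 340
```

Request:
jog_arm(commands="-1 0.07 -0.13 0 0 0 0; -1 0.07 -0.13 0 0 0 0; -1 0.07 -0.13 0 0 0 0; -1 0.07 -0.13 0 0 0 0; -1 0.07 -0.13 0 0 0 0")

```text
clock: 1.1
position: [0.397, 0.2745, 0.4011]
ee_rot: [-2.271, -2.17, 0.0]
force: [1.2, 0.1, 0.4]
width: 1.001
```

Request:
jog_arm(commands="-1 0.07 -0.13 0 0 0 0; -1 0.07 -0.13 0 0 0 0; -1 0.07 -0.13 0 0 0 0; -1 0.07 -0.13 0 0 0 0; -1 0.07 -0.13 0 0 0 0")

```text
clock: 1.6
position: [0.5019, 0.0797, 0.4012]
ee_rot: [-2.271, -2.171, 0.0]
force: [0.2, -0.5, 0.6]
width: 1.002
```

Request:
jog_arm(commands="-1 0.03 -0.12 0 0 0 0; -1 0.03 -0.12 0 0 0 0; -1 0.03 -0.11 0 0 0 0; -1 0.017 -0.11 0 0 0 0; -1 0 0 0 0 0 0")

```text
clock: 2.1
position: [0.5334, -0.0621, 0.4011]
ee_rot: [2.278, 2.161, -0.003]
force: [-0.3, -0.4, 1.3]
width: 0.999
```

```bash
python3 - <<'E'
from h import *
p,P,_=grab("side");s=status.observe();print(s["position"],s["force"])
save("s1.png",cv2.resize(p[60:220,250:450],(800,640-40)))
E
```

```text
[ 0.53342826 -0.05919486  0.4009587 ] [0.83810815 0.66166524 0.28278354]
```

View pics/s1.png

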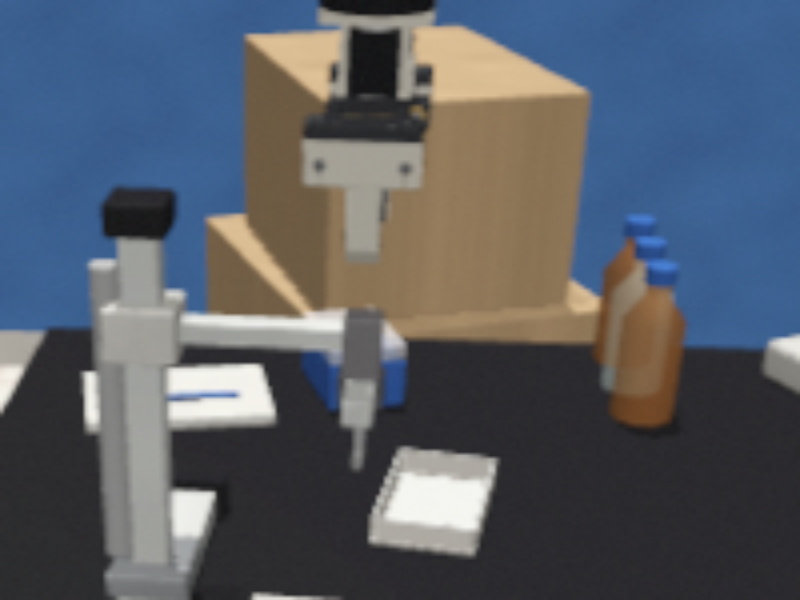

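The open gripper is centred above the post: fingers near (362,225), post top near (362,315). Next I descend and grip.

Request:
jog_arm(commands="-1 0 0 -0.08 0 0 0; -1 0 0 -0.08 0 0 0; -1 0 0 -0.08 0 0 0; -1 0 0 -0.08 0 0 0; -1 0 0 0 0 0 0")

```text
clock: 2.65
position: [0.5318, -0.0549, 0.3023]
ee_rot: [-2.266, -2.17, 0.006]
force: [-0.0, -0.1, 0.4]
width: 0.998
```

Request:
jog_arm(commands="0 0 0 0 0 0 0; 0.4 0 0 0 0 0 0; 1 0 0 0 0 0 0; 1 0 0 0 0 0 0; 1 0 0 0 0 0 0", force=50)

```text
clock: 3.15
position: [0.5339, -0.0566, 0.3058]
ee_rot: [2.271, 2.17, 0.001]
force: [0.1, 0.7, -0.7]
width: 0.613
```

Request:
jog_arm(commands="1 0 0 0 0 0 0; 1 0 0 0 0 0 0; 1 0 0 0 0 0 0; 1 0 0 0 0 0 0; 1 0 0 0 0 0 0")

```text
clock: 3.65
position: [0.5337, -0.0566, 0.3052]
ee_rot: [-2.271, -2.171, 0.0]
force: [0.4, -0.3, -0.4]
width: 0.303
```

```bash
python3 -c "
from h import *
for i in range(3):
  s=status.observe();print(s['position'],s['force'],s['ft_torque'],s['width'])"
```

```text
[ 0.53367758 -0.0565687   0.30524906] [ 0.38059433 -0.29594305 -0.39263473] [0.02993979 0.02512938 0.23191417] 0.30337058650842985
[ 0.53367758 -0.0565687   0.30524906] [ 0.38059433 -0.29594305 -0.39263473] [0.02993979 0.02512938 0.23191417] 0.30337058650842985
[ 0.53367758 -0.0565687   0.30524906] [ 0.38059433 -0.29594305 -0.39263473] [0.02993979 0.02512938 0.23191417] 0.30337058650842985
```

Request:
jog_arm(commands="1 0 0 -0.02 0 0 0; 1 0 0 -0.03 0 0 0; 1 0 0 -0.04 0 0 0; 1 0 0 -0.05 0 0 0; 1 0 0 -0.05 0 0 0")

```text
clock: 4.15
position: [0.5338, -0.0567, 0.2487]
ee_rot: [2.271, 2.171, 0.001]
force: [-4.2, -0.3, 10.7]
width: 0.299
```

Request:
jog_arm(commands="1 0 0 -0.05 0 0 0; 1 0 0 -0.05 0 0 0; 1 0 0 -0.05 0 0 0; 1 0 0 -0.03 0 0 0; 1 0 0 0 0 0 0")

```text
clock: 4.65
position: [0.5337, -0.0566, 0.1941]
ee_rot: [-2.271, -2.171, 0.0]
force: [-4.1, 0.2, 10.6]
width: 0.304
```

```bash
python3 - <<'E'
from h import *
p,P,_=grab("side");s=status.observe();print(s["position"],s["force"],s['ft_torque'],s["width"])
save("s2.png",cv2.resize(p[140:300,260:460],(800,640-40)))
v,u=np.mgrid[:400,:640]
for r in range(160,280,2):
    g=(v==r)&(u>325)&(u<355)&(abs(P[...,0]-.535)<.02)&(P[...,1]<.0)&(P[...,2]>.09)
    if g.any(): print(r,g.sum(),P[g].mean(0).round(3),u[g].min(),u[g].max())
E
```

```text
[ 0.53372604 -0.05657421  0.19455236] [-3.80905066  0.49981151 10.73076852] [0.10646391 0.85244476 0.21623784] 0.29916310858084655
160 15 [ 0.535 -0.034  0.302] 333 347
162 14 [ 0.536 -0.032  0.297] 333 346
164 14 [ 0.536 -0.049  0.283] 333 346
166 9 [ 0.531 -0.032  0.284] 337 345
184 11 [ 0.535 -0.04   0.221] 334 344
186 10 [ 0.534 -0.03   0.22 ] 335 344
188 10 [ 0.533 -0.032  0.213] 335 344
190 10 [ 0.536 -0.033  0.205] 334 343
192 11 [ 0.535 -0.04   0.194] 334 344
194 11 [ 0.534 -0.044  0.186] 334 344
196 11 [ 0.534 -0.038  0.182] 334 344
198 11 [ 0.534 -0.029  0.18 ] 334 344
200 11 [ 0.533 -0.019  0.179] 334 344
202 8 [ 0.535 -0.006  0.18 ] 335 342
204 2 [ 0.537 -0.002  0.175] 335 340
206 4 [ 0.539 -0.001  0.169] 335 340
208 2 [ 0.534 -0.056  0.129] 338 339
210 2 [ 0.534 -0.053  0.123] 338 339
212 2 [ 0.534 -0.035  0.127] 338 339
214 3 [ 0.535 -0.034  0.12 ] 337 339
216 1 [ 0.535 -0.033  0.113] 338 338
220 13 [ 0.534 -0.031  0.1  ] 332 344
222 13 [ 0.534 -0.019  0.1  ] 332 344
224 13 [ 0.534 -0.008  0.1  ] 332 344
226 10 [ 0.534 -0.001  0.098] 332 343
```

View pics/s2.png

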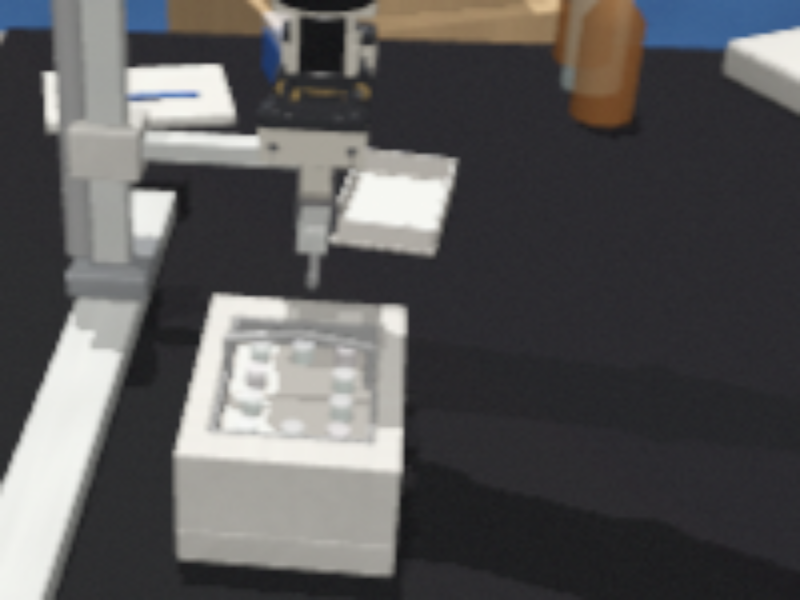

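The lifter is held down: hook near (313,270), free of the bath, with the handle bar around row 335. It measures 10.7 N, the expected spring load. The shank comes out at about y=-0.059 and the bar at y=0.067, so contact should come after about 118 mm. I'll go 84 mm first.

Request:
jog_arm(commands="1 0.001 0.02 0 0 0 0; 1 0.002 0.04 0 0 0 0; 1 0.002 0.05 0 0 0 0; 1 0.002 0.05 0 0 0 0; 1 0.002 0.05 0 0 0 0")

```text
clock: 5.2
position: [0.5362, 0.0067, 0.1951]
ee_rot: [-2.271, -2.17, -0.0]
force: [-4.7, -1.4, 11.0]
width: 0.303
```

Request:
jog_arm(commands="1 0.001 0.04 0 0 0 0; 1 0.001 0.02 0 0 0 0; 1 0.001 0.01 0 0 0 0; 1 0 0 0 0 0 0; 1 0 0 0 0 0 0")

```text
clock: 5.7
position: [0.5371, 0.0278, 0.195]
ee_rot: [-2.27, -2.171, -0.001]
force: [-5.6, 0.5, 10.9]
width: 0.302
```

```bash
python3 - <<'E'
from h import *
p,P,_=grab("side");s=status.observe();print(s["position"],s["force"],s['ft_torque'],s["width"])
save("s3.png",cv2.resize(p[170:290,285:405],(600,600),interpolation=cv2.INTER_CUBIC))
v,u=np.mgrid[:400,:640]
for r in range(190,245,2):
    g=(v==r)&(u>330)&(u<350)&(abs(P[...,0]-.54)<.02)&(P[...,1]<.1)&(P[...,2]>.105)
    if g.any(): print(r,g.sum(),P[g].mean(0).round(3),u[g].min(),u[g].max())
E
```

```text
[0.53710167 0.02773593 0.19500331] [-5.11446268  0.62482027 10.00736437] [-0.01413584  1.01532394  0.15481022] 0.3035960480267911
200 10 [0.537 0.058 0.224] 333 342
202 10 [0.537 0.057 0.216] 333 342
204 12 [0.537 0.049 0.205] 332 343
206 12 [0.537 0.045 0.196] 332 343
208 12 [0.536 0.042 0.188] 332 343
210 13 [0.538 0.044 0.182] 331 343
212 13 [0.537 0.05  0.179] 331 343
214 11 [0.54  0.061 0.18 ] 331 342
216 11 [0.537 0.072 0.18 ] 332 342
218 9 [0.539 0.081 0.179] 332 340
220 8 [0.54  0.082 0.174] 332 339
222 8 [0.54  0.082 0.167] 332 339
224 2 [0.538 0.031 0.126] 336 337
226 2 [0.538 0.031 0.119] 336 337
228 10 [0.54  0.073 0.141] 331 340
230 10 [0.535 0.072 0.134] 331 342
```

View pics/s3.png

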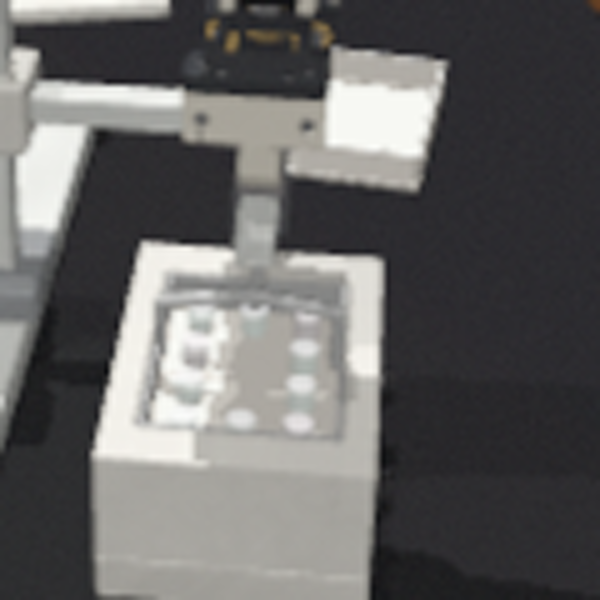

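The hook is now at the basket's near rim and below the bar's height (bar arc at rows 290–300). I'll drop 2 mm for clearance and go on slowly.

Request:
jog_arm(commands="1 0.0005 0.01 -0.006 0 0 0; 1 0.0005 0.01 0 0 0 0; 1 0.0005 0.01 0 0 0 0; 1 0.0005 0.01 0 0 0 0; 1 0.0005 0.01 0 0 0 0")

```text
clock: 6.25
position: [0.5377, 0.0425, 0.1931]
ee_rot: [-2.271, -2.17, 0.0]
force: [-6.4, -0.5, 10.5]
width: 0.302
```

Request:
jog_arm(commands="1 0.0004 0.01 0 0 0 0; 1 0.0004 0.01 0 0 0 0; 1 0.0004 0.007 0 0 0 0; 1 0 0 0 0 0 0; 1 0 0 0 0 0 0")

```text
clock: 6.75
position: [0.538, 0.0509, 0.1931]
ee_rot: [-2.27, -2.171, -0.0]
force: [-6.2, 0.4, 11.5]
width: 0.302
```

```bash
python3 -c "
from h import *
s=status.observe();print(s['position'],s['force'],s['ft_torque'],s['width'])"
```

```text
[0.53799115 0.05088071 0.19314397] [-6.23733776  0.3555167  11.45935896] [-0.06441544  1.08781305  0.19419979] 0.3023098783293565
```

Request:
jog_arm(commands="1 0 0.004 0 0 0 0; 1 0 0.004 0 0 0 0; 1 0 0.004 0 0 0 0; 1 0 0.004 0 0 0 0; 1 0 0.004 0 0 0 0")

```text
clock: 7.25
position: [0.5382, 0.0566, 0.1932]
ee_rot: [-2.271, -2.171, -0.0]
force: [-5.6, 0.7, 10.1]
width: 0.303
```

Request:
jog_arm(commands="1 0 0.003 0 0 0 0; 1 0 0.003 0 0 0 0; 1 0 0.002 0 0 0 0; 1 0 0 0 0 0 0; 1 0 0 0 0 0 0")

```text
clock: 7.75
position: [0.5383, 0.0591, 0.1933]
ee_rot: [-2.271, -2.171, -0.001]
force: [-4.5, 0.8, 10.0]
width: 0.306
```

Request:
jog_arm(commands="1 0 0.003 0 0 0 0; 1 0 0.003 0 0 0 0; 1 0 0 0 0 0 0; 1 0 0 0 0 0 0; 1 0 0 0 0 0 0")

```text
clock: 8.25
position: [0.5384, 0.061, 0.1933]
ee_rot: [-2.271, -2.171, -0.001]
force: [-4.9, 0.4, 11.0]
width: 0.306
```

Request:
jog_arm(commands="1 0 0.003 0 0 0 0; 1 0 0.003 0 0 0 0; 1 0 0 0 0 0 0; 1 0 0 0 0 0 0; 1 0 0 0 0 0 0")

```text
clock: 8.75
position: [0.5385, 0.0628, 0.1933]
ee_rot: [-2.271, -2.171, -0.001]
force: [-4.8, 0.3, 9.6]
width: 0.304
```

Request:
jog_arm(commands="1 0 0.003 0 0 0 0; 1 0 0.003 0 0 0 0; 1 0 0 0 0 0 0; 1 0 0 0 0 0 0; 1 0 0 0 0 0 0")

```text
clock: 9.25
position: [0.5385, 0.0646, 0.1933]
ee_rot: [-2.271, -2.171, -0.001]
force: [-4.1, -0.1, 11.2]
width: 0.304
```

Request:
jog_arm(commands="1 0 0.003 0 0 0 0; 1 0 0.003 0 0 0 0; 1 0 0 0 0 0 0; 1 0 0 0 0 0 0; 1 0 0 0 0 0 0")

```text
clock: 9.75
position: [0.5386, 0.0654, 0.1933]
ee_rot: [2.271, 2.17, 0.0]
force: [-2.7, -3.1, 10.8]
width: 0.299
```

```bash
python3 - <<'E'
from h import *
s=status.observe();print(s["position"],s["force"],s['ft_torque'],s["width"])
p,P,_=grab("side");t,Q,_=grab("top")
a=cv2.resize(p[180:250,300:380],(640,560),interpolation=cv2.INTER_CUBIC);save("s4.png",a)
v,u=np.mgrid[:400,:640]
for n,A in(("side",P),("top",Q)):
  m=(abs(A[...,0]-.541)<.045)&(A[...,1]>.05)&(A[...,1]<.1)&(A[...,2]>.125)&(A[...,2]<.15)
  print(n,m.sum(),A[m].mean(0).round(4))
  m=(abs(A[...,0]-.541)<.09)&(A[...,1]>-.06)&(A[...,1]<.2)&(A[...,2]>.09)&(A[...,2]<.11)
  print(A[m].min(0),A[m].max(0))
for r in range(216,240):
    g=(v==r)&(u>326)&(u<352)&(abs(P[...,0]-.54)<.03)&(P[...,2]>.105)
    if g.any(): print(r,g.sum(),P[g].mean(0).round(3),u[g].min(),u[g].max(),P[g][:,1].round(3))
E
```

```text
[0.53855866 0.06541297 0.19334673] [-2.73100227 -3.08924246 10.82928742] [-0.43107134  0.82652293  0.29300914] 0.29894281195880895
side 71 [0.5401 0.0746 0.1355]
[ 0.46341822 -0.03612786  0.09000967] [0.61895417 0.18067684 0.10996765]
top 0 [nan nan nan]
[ 0.46323272 -0.0337131   0.09018964] [0.61816582 0.1739402  0.10971543]
216 13 [0.539 0.078 0.184] 330 342 [0.077 0.074 0.077 0.079 0.08  0.077 0.082 0.081 0.076 0.079 0.08  0.077
 0.079]
217 13 [0.539 0.079 0.182] 330 342 [0.077 0.075 0.081 0.082 0.082 0.081 0.08  0.081 0.083 0.081 0.077 0.079
 0.072]
218 13 [0.539 0.083 0.181] 330 342 [0.075 0.075 0.087 0.089 0.09  0.088 0.084 0.084 0.086 0.088 0.076 0.078
 0.075]
219 13 [0.539 0.088 0.181] 330 342 [0.077 0.078 0.092 0.094 0.096 0.092 0.093 0.093 0.093 0.094 0.082 0.078
 0.077]
220 13 [0.539 0.089 0.178] 330 342 [0.076 0.076 0.099 0.097 0.098 0.097 0.095 0.095 0.097 0.096 0.076 0.076
 0.077]
221 13 [0.539 0.091 0.176] 330 342 [0.077 0.074 0.101 0.101 0.103 0.103 0.1   0.099 0.103 0.1   0.077 0.075
 0.072]
222 13 [0.539 0.094 0.175] 330 342 [0.075 0.074 0.106 0.107 0.107 0.106 0.10
[... 808 characters left out ...]
 327 346 [0.075 0.076 0.073 0.077 0.12  0.12  0.12  0.12  0.122 0.123 0.12  0.121
 0.074 0.074 0.077 0.074 0.074 0.074 0.074]
231 8 [0.526 0.072 0.131] 335 345 [0.064 0.065 0.067 0.075 0.076 0.079 0.077 0.076]
232 3 [0.538 0.067 0.123] 335 337 [0.067 0.068 0.068]
233 3 [0.538 0.068 0.12 ] 335 337 [0.07  0.065 0.068]
234 3 [0.538 0.067 0.116] 335 337 [0.068 0.07  0.063]
235 2 [0.539 0.086 0.126] 335 336 [0.087 0.086]
236 3 [0.54  0.087 0.123] 334 336 [0.085 0.088 0.088]
237 3 [0.54  0.088 0.121] 334 336 [0.085 0.091 0.089]
238 3 [0.54  0.089 0.118] 334 336 [0.09  0.09  0.088]
239 2 [0.538 0.089 0.114] 335 336 [0.088 0.089]<stdin>:8: RuntimeWarning: Mean of empty slice.
  ret = um.true_divide(
```

View pics/s4.png

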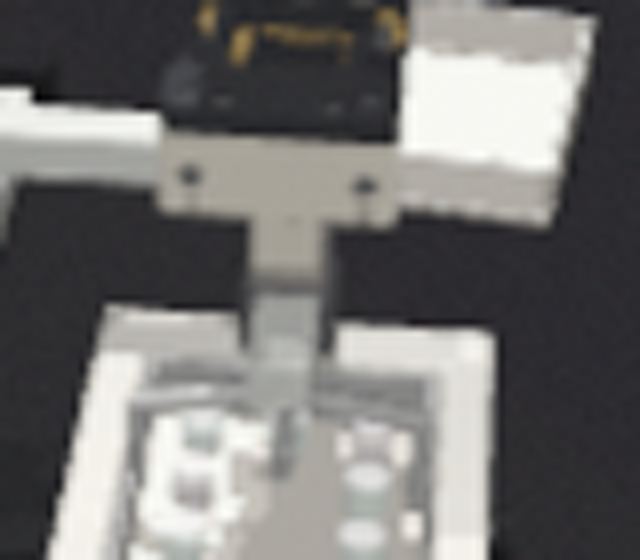

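Contact: the y force stepped to -3.1 N, and the tip shows in front of the bar at about (288,450), so the bar sits between shank and tip. I'll back off about 2.5 mm to centre the bar, then rise slowly.

Request:
jog_arm(commands="1 -0.0005 -0.005 0 0 0 0; 1 0 -0.005 0 0 0 0; 1 0 0 0 0 0 0; 1 0 0 0 0 0 0; 1 0 0 0 0 0 0")

```text
clock: 10.35
position: [0.5385, 0.0631, 0.1934]
ee_rot: [2.271, 2.171, 0.001]
force: [-3.0, 0.1, 11.3]
width: 0.303
```

Request:
jog_arm(commands="1 0 0 0.007 0 0 0; 1 0 0 0.008 0 0 0; 1 0 0 0.008 0 0 0; 1 0 0 0.008 0 0 0; 1 0 0 0.006 0 0 0")

```text
clock: 10.85
position: [0.5385, 0.0631, 0.2046]
ee_rot: [2.271, 2.171, 0.001]
force: [-3.0, -0.2, 11.0]
width: 0.302
```

Up 11 mm; contact is expected in another 6 mm, so I'll go at about 1.2 mm per row.

Request:
jog_arm(commands="1 0 0 0.004 0 0 0; 1 0 0 0.004 0 0 0; 1 0 0 0.004 0 0 0; 1 0 0 0.004 0 0 0; 1 0 0 0.004 0 0 0")

```text
clock: 11.35
position: [0.5385, 0.0632, 0.2104]
ee_rot: [2.271, 2.171, 0.001]
force: [-0.8, 0.5, 3.2]
width: 0.302
```

Request:
jog_arm(commands="1 0 0 0.004 0 0 0; 1 0 0 0.004 0 0 0; 1 0 0 0.004 0 0 0; 1 0 0 0.004 0 0 0; 1 0 0 0 0 0 0")

```text
clock: 11.85
position: [0.5384, 0.0632, 0.2146]
ee_rot: [2.271, 2.17, 0.001]
force: [0.1, -0.1, 4.9]
width: 0.305
```

The basket's weight is on the hook (11 → 4.9 N). I'll keep rising steadily.

Request:
jog_arm(commands="1 0 0 0.008 0 0 0; 1 0 0 0.012 0 0 0; 1 0 0 0.012 0 0 0; 1 0 0 0.012 0 0 0; 1 0 0 0.012 0 0 0")

```text
clock: 12.35
position: [0.5384, 0.0631, 0.2316]
ee_rot: [2.271, 2.17, 0.001]
force: [1.1, 0.8, 3.2]
width: 0.303
```

Request:
jog_arm(commands="1 0 0 0.012 0 0 0; 1 0 0 0.012 0 0 0; 1 0 0 0.012 0 0 0; 1 0 0 0.012 0 0 0; 1 0 0 0.012 0 0 0")

```text
clock: 12.85
position: [0.5384, 0.0631, 0.2495]
ee_rot: [2.271, 2.17, 0.0]
force: [2.9, 0.6, 2.2]
width: 0.298
```

```bash
python3 - <<'E'
from h import *
s=status.observe();print(s["position"],s["force"],s['ft_torque'],s["width"])
p,P,_=grab("side")
save("s5.png",cv2.resize(p[160:300,290:390],(500,700*600//700),interpolation=cv2.INTER_CUBIC))
E
```

```text
[0.53839499 0.06314203 0.24951432] [2.90036754 0.57475718 2.18656926] [ 0.03367518 -0.38388585  0.26470256] 0.29769327529694023
```

View pics/s5.png

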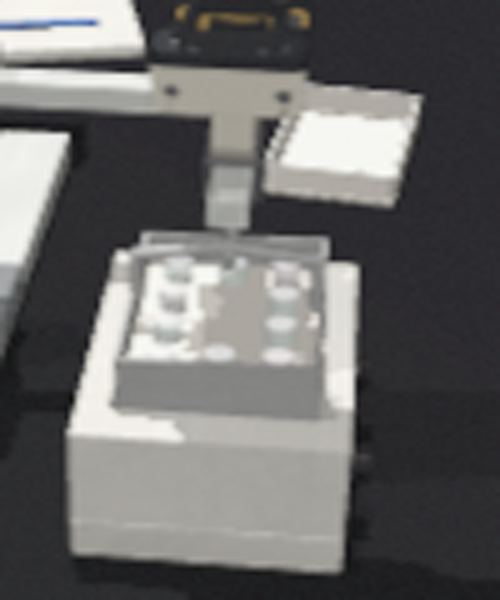

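The basket hangs level and is coming cleanly out of the tank (front face at rows 360–410). I'll keep going, slowing near the top stop.

Request:
jog_arm(commands="1 0 0 0.012 0 0 0; 1 0 0 0.012 0 0 0; 1 0 0 0.014 0 0 0; 1 0 0 0.014 0 0 0; 1 0 0 0.014 0 0 0")

```text
clock: 13.4
position: [0.5384, 0.0632, 0.2694]
ee_rot: [2.271, 2.17, 0.0]
force: [3.6, 0.5, 2.5]
width: 0.304
```

Request:
jog_arm(commands="1 0 0 0.014 0 0 0; 1 0 0 0.014 0 0 0; 1 0 0 0.014 0 0 0; 1 0 0 0.014 0 0 0; 1 0 0 0.014 0 0 0")

```text
clock: 13.9
position: [0.5384, 0.0631, 0.2903]
ee_rot: [2.271, 2.171, 0.0]
force: [3.9, -0.4, 1.9]
width: 0.303
```

Request:
jog_arm(commands="1 0 0 0.012 0 0 0; 1 0 0 0.01 0 0 0; 1 0 0 0.01 0 0 0; 1 0 0 0.008 0 0 0; 1 0 0 0.004 0 0 0")

```text
clock: 14.4
position: [0.5384, 0.0632, 0.3034]
ee_rot: [2.271, 2.171, 0.0]
force: [5.2, 0.4, 2.6]
width: 0.3
```

Request:
jog_arm(commands="1 0 0 0.003 0 0 0; 1 0 0 0.003 0 0 0; 1 0 0 0 0 0 0; 1 0 0 0 0 0 0; 1 0 0 0 0 0 0")

```text
clock: 14.9
position: [0.5384, 0.0632, 0.305]
ee_rot: [2.271, 2.171, 0.0]
force: [5.0, -0.3, 3.2]
width: 0.303
```

Request:
jog_arm(commands="1 0 0 0.002 0 0 0; 1 0 0 0.002 0 0 0; 1 0 0 0 0 0 0; 1 0 0 0 0 0 0; 1 0 0 0 0 0 0")

```text
clock: 15.4
position: [0.5383, 0.0631, 0.3052]
ee_rot: [2.271, 2.171, -0.001]
force: [8.7, -0.4, -4.6]
width: 0.305
```

The lifter is on its top stop (z force now -4.6 N). I'll relax the upward push, let things settle, then open slowly.

Request:
jog_arm(commands="1 0 0 -0.001 0 0 0; 1 0 0 0 0 0 0; 1 0 0 0 0 0 0; 1 0 0 0 0 0 0; 1 0 0 0 0 0 0")

```text
clock: 15.9
position: [0.5383, 0.0631, 0.3052]
ee_rot: [2.271, 2.17, -0.001]
force: [7.6, -0.6, -2.5]
width: 0.303
```

Request:
jog_arm(commands="1 0 0 0 0 0 0; 1 0 0 0 0 0 0; 1 0 0 0 0 0 0; 1 0 0 0 0 0 0; 1 0 0 0 0 0 0", force=10)

```text
clock: 16.4
position: [0.5383, 0.063, 0.3052]
ee_rot: [2.271, 2.17, -0.001]
force: [7.6, -0.5, -2.5]
width: 0.305
```

Request:
jog_arm(commands="0.2 0 0 0 0 0 0; 0 0 0 0 0 0 0; -0.2 0 0 0 0 0 0; -0.4 0 0 0 0 0 0; -0.4 0 0 0 0 0 0")

```text
clock: 16.9
position: [0.538, 0.0631, 0.3058]
ee_rot: [-2.271, -2.17, 0.001]
force: [0.0, -0.7, 0.3]
width: 0.676
```

Request:
jog_arm(commands="-0.6 0 0 0 0 0 0; -0.6 0 0 0.02 0 0 0; -0.6 0 0 0.05 0 0 0; -0.6 0 0 0.08 0 0 0; -0.6 0 0 0.1 0 0 0")

```text
clock: 17.4
position: [0.5377, 0.0631, 0.3814]
ee_rot: [-2.271, -2.17, 0.002]
force: [1.0, 0.9, -0.4]
width: 0.802
```

Request:
jog_arm(commands="-0.6 0 0 0.1 0 0 0; -0.6 0 0 0.05 0 0 0; -0.6 0 0 0 0 0 0; -0.6 0 0 0 0 0 0; -0.6 0 0 0 0 0 0")

```text
clock: 17.9
position: [0.5378, 0.0631, 0.4248]
ee_rot: [-2.27, -2.17, 0.002]
force: [-0.2, 0.4, -0.3]
width: 0.801
```

```bash
cat > chk.py <<'E'
from h import *
v,u=np.mgrid[:400,:640]
for k in range(2):
    p,P,_=grab("side");t,Q,_=grab("top")
    m=(u>320)&(u<360)&(v>150)&(v<290)&(abs(P[...,0]-.54)<.05)&(P[...,1]>.10)&(P[...,1]<.16)&(P[...,2]>.105)&(P[...,2]<.21)
    q=P[m];print("basket",m.sum(),q.min(0).round(3),q.max(0).round(3),q.mean(0).round(4))
    m=(abs(Q[...,0]-.539)<.02)&(abs(Q[...,1]-.063)<.03)&(Q[...,2]>.33)&(Q[...,2]<.36)
    print("post top",m.sum(),Q[m].mean(0).round(4) if m.any() else "")
s=status.observe();print(s["clock"],s["position"],s["force"],s["width"])
save("s6.png",cv2.resize(p[100:300,250:450],(600,600)))
E
python3 chk.py
```

```text
basket 833 [0.49  0.101 0.124] [0.578 0.153 0.197] [0.5333 0.1439 0.164 ]
post top 0 
basket 832 [0.49  0.1   0.124] [0.578 0.152 0.198] [0.5333 0.1438 0.164 ]
post top 0 
18.1 [0.53800615 0.0631701  0.42519273] [-0.23856056  0.75575894 -0.07534634] 0.8022659033932845
```

View pics/s6.png

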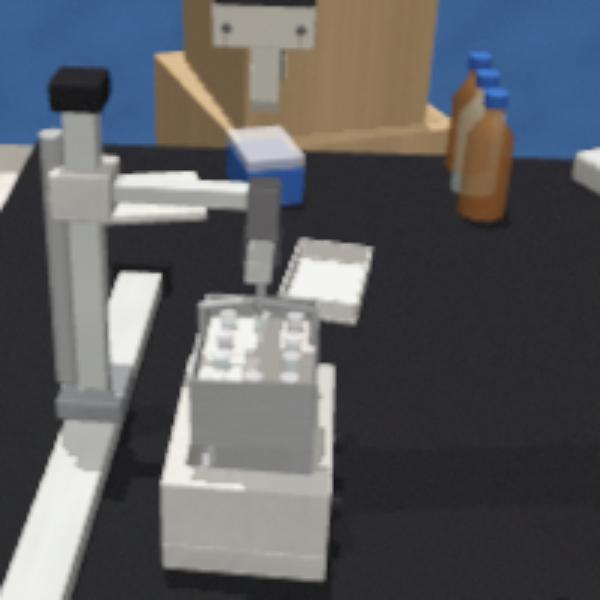

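The basket hangs level above the bath (underside about z=0.124) with the gripper clear. I'll wait a second, recheck that it is still, and hand in.

Request:
jog_arm(commands="-0.6 0 0 0 0 0 0; -0.6 0 0 0 0 0 0; -0.6 0 0 0 0 0 0; -0.6 0 0 0 0 0 0; -0.6 0 0 0 0 0 0")

```text
clock: 18.6
position: [0.5383, 0.0631, 0.4259]
ee_rot: [-2.271, -2.171, -0.0]
force: [0.4, 0.3, 0.3]
width: 0.8
```

Request:
jog_arm(commands="-0.6 0 0 0 0 0 0; -0.6 0 0 0 0 0 0; -0.6 0 0 0 0 0 0; -0.6 0 0 0 0 0 0; -0.6 0 0 0 0 0 0")

```text
clock: 19.1
position: [0.5383, 0.0631, 0.4258]
ee_rot: [-2.271, -2.171, -0.0]
force: [0.0, -0.4, 0.1]
width: 0.797
```

```bash
python3 chk.py && python3 -c "
from cell import arm
print(arm.sign_off())"
```

```text
basket 835 [0.49  0.1   0.124] [0.578 0.153 0.198] [0.5332 0.1437 0.1639]
post top 0 
basket 835 [0.49  0.1   0.124] [0.578 0.153 0.198] [0.5334 0.1437 0.1641]
post top 0 
19.3 [0.53827376 0.0631356  0.42588238] [-0.57423186 -0.37624574  0.90061115] 0.8011553616804347
the job is handed in; nothing more can be done
None
```

The basket is hanging on the hook above the bath with the lifter fully up, and I handed the job in at 19.3 s of the 54 s allowed.

- **Lowering and hooking:** I gripped the post, drew the lifter down about 112 mm and moved the hook in towards +y. I felt the bar at about 3 N, then backed off 2.3 mm so it sat between shank and tip.
- **Lifting and letting go:** I eased the lifter up with the basket on it until it met its top stop. I then opened the jaws and raised the gripper clear.

**Last checks:**
- **Basket:** its underside is at about z = 0.124 m, 24 mm above the bath rim. It moved less than 0.5 mm over the last second, so it is hanging still.
- **Forces:** the force reading is near zero with the gripper clear. The highest steady wrist force I read was about 12 N, reached while holding the lifter down against its spring. I only saw forces at the end of each move, so brief peaks in between are not known.
- **Top-view check of the post:** this returned no points, most likely because the gripper above it blocked the view. That the lifter is fully up rests on meeting the top stop at the same grip height as at the start, the basket's height and the side picture.
- **Other items:** I saw no sign of contact with the beaker, jar or tray, but I did not measure them again at the end.

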